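# Shut off the marked air valve in the manifold box

## Task

One spray-gun air line has to be shut off at the air manifold box: slide the box's cover along its rails all the way aside to the far stop and leave it there, then push the valve handle that ends in a ring shut, until it stops square across its outlet pipe. Only push with the fingers: do not grip the handles or lift the cover. Leave the plain handle and the things standing around where they are.

Things in the scene. Friction and masses are not known exactly. Their poses are not given: they have to be found in the camera images.
- manifold: Fixed grey air manifold box with cover rails. Origin on the bench under the box's centre; x from its front (side of the two brass outlet pipes, towards the robot) to its back, y left along the rails, z up; turned up to 0.25 rad. Open-topped box y -106 to 106 mm, free inside x -52 to 52, y -100 to 100; wall tops at 62 mm. The two outlet pipes run along x and stick out 28 mm in front.
- rail_stop (a point): Far (left) end of the two rails, middle of the end stop's inner face, at manifold y = 318 mm, 62 mm above the bench. The rails start at y = -106 mm; their lips measure 139 mm over the outsides and stand to 70 mm above the bench; a stop at each end stands to 72 mm.
- cover_panel (a point): Centre of the top of the cover's raised panel (100 x 120 mm in x, y), 82 mm above the bench, 15 mm over the plate; axes as the manifold's. Starts at manifold y = 0 to 20 mm (closed, hiding both valves) and slides left (+y) to y = 215 mm at the far stop, clear of the box. Push the panel's right-hand face, 60 mm to the -y side of this point, with 1 to 4 N.
- cover: The loose aluminium cover (245 to 490 g) lying on the wall tops between the rail lips, 1.5 mm of play to a side: plate 124 x 206 x 5 mm (x, y, z), plate top 67 mm above the bench, raised panel in its middle. Origin: centre of its underside, z up.
- ring_pivot (a point): Pivot of the handle that ends in a ring (the marked one), on its upright axis, 51 mm above the bench: at x = 25 mm and y = -38 or 42 mm in the manifold's frame (the ring handle and the plain handle change places from start to start). The brass valve below reaches 36 mm above the bench.
- ring_end (a point): Centre of the ring at the end of the marked handle, 40 mm from the pivot, 51 mm above the bench. Steel handle, 12 mm wide, 10 mm thick (46 to 56 mm above the bench); ring 28 mm over its outside, so the handle reaches 54 mm from the pivot. Under the cover at the start.
- ring_handle (a joint): Angle of the ring handle, rad. 0: open, pointing to the front (manifold -x), along its outlet pipe. 1.571: shut, at its stop, pointing left (+y), square across the pipe. Its end goes from the front to the left, clockwise from above. It stays where left; takes 1.5 to 2 N at the ring. Starts at 0 to 0.2.
- plain_handle (a joint): Angle of the other valve's handle, a plain straight bar with a square end, 12 mm wide, 52 mm long, same height, same directions. Starts at 0 to 0.2 and is to be left so.
- plain_end (a point): Point on the plain handle's half height, 40 mm from its pivot (12 mm short of its end).
- tape_masking: Roll of masking tape lying flat, a bystander to leave alone, 92 mm across, 26 mm high; in front of the rails; origin at the centre of its underside.
- tin_quarter: Small open paint tin, a bystander to leave alone, 71 mm across, 66 mm high; behind the box and rails; origin at the centre of its underside.
- mouse: Computer mouse, a bystander to leave alone, 110 x 62 mm, 37 mm high; to the right of the box; origin at the centre of its underside.
- jar: Small jar with a screw lid, a bystander to leave alone, 62 mm across, 78 mm high; beyond the left end of the rails; origin at the centre of its underside.

How it is judged (in metres and radians):
On the way, in this order (a step that is already met when the one before it is completed fails the run):
1. the cover is slid aside to the far stop (y of cover_panel in the frame of manifold above 0.2 m), for 0.2 s.
2. the ring handle is pushed shut (value of joint ring_handle above 1.45 rad), for 0.2 s.
At the end, for the whole second after the job is handed in: The cover lies between its rails, within 15 mm of the far stop, at rest; the ring handle is still and within 0.12 rad of its shut stop (joint above 1.45); the plain handle's point has moved less than 8 mm and each bystander less than 20 mm (y of cover_panel in the frame of manifold above 0.2 m and z of cover_panel in the frame of manifold between 0.077 and 0.087 m and linear speed of cover below 0.02 m/s and value of joint ring_handle above 1.45 rad and velocity of joint ring_handle below 0.1 rad/s and distance of plain_end from where it was at the start of the episode below 0.008 m and distance of each of tape_masking, tin_quarter, mouse, jar from where it was at the start of the episode below 0.02 m); the robot touches nothing.
It fails at once if the cover is lifted more than 10 mm or tipped more than 0.15 rad (z of cover_panel in the frame of manifold above 0.092 m or angle between cover_panel's own z axis and vertical above 0.15 rad).
It fails at once if the ring handle is gripped from both sides ((contact force between the fingers and ring_handle_c1 above 2 N or contact force between the fingers and ring_handle_c2 above 2 N or contact force between the fingers and ring_handle_c3 above 2 N) and (contact force between the fingers and ring_handle_c4 above 2 N or contact force between the fingers and ring_handle_c5 above 2 N or contact force between the fingers and ring_handle_c6 above 2 N)).
It fails at once if the plain handle is gripped from both sides (contact force between the fingers and plain_handle_c1 above 2 N and contact force between the fingers and plain_handle_c2 above 2 N).
It fails at once if the plain handle is moved (more than 8 mm at its point) (distance of plain_end from where it was at the start of the episode above 0.008 m).
It fails at once if a bystander is knocked or moved more than 20 mm (distance of any of tape_masking, tin_quarter, mouse, jar from where it was at the start of the episode above 0.02 m).
It also fails if it takes over 51 s, if anything falls off the work surface, if the arm or the gripper's body presses on something with over 40 N, if the wrist force passes 120 N, or if a joint passes its speed limit or range.

## Robot

A 7-joint arm with a two-finger parallel gripper is mounted at the origin on a cart in front of the work surface, level with it; the furniture and walls round the work are solid. World frame = base frame: x ahead of the robot, y to its left, z up, the work surface at z = 0. Lengths are in mm, angles in rad, forces in N, time in s.
With the tool pointing down it reaches from about 400 to 875 mm from the base axis. Payload 4.4 kg.
Tool frame: the origin (TCP) lies midway between the tips of the shut fingers; the grasp point (between the pads) lies 19 mm behind it; z points along the fingers, y is the direction in which the jaws open and shut (so a half turn about z gives the same grasp; the last joint's range is limited). The gripper opens to 85 mm and grips with 20 to 120 N. Pads are 22 mm wide; open, the fingers measure 114 mm over their backs; the gripper's body (76 mm by 85 mm) begins 54 mm behind the grasp point. The pads swing forward as they close: fully open they stand 13 mm farther back than shut.
Start: joints at [-1.176, 0.628, 0.038, 1.517, -0.027, 0.996, -0.02], TCP at [289.011, 582.229, 195.513] pointing down, gripper open.
Joint ranges: [-3.06, 3.06], [-0.37, 2.12], [-1.25, 1.32], [0.18, 2.47], [-1.1, 4.24], [0.23, 1.98], [-2.94, 2.94]. Speed limits (rad/s): [2.57, 2.57, 3.14, 3.14, 3.14, 3.14, 3.14].

## Interface

Orientations are given as [roll, pitch, yaw] about the fixed x, y, z axes, in that order (R = Rz(yaw) Ry(pitch) Rx(roll)).
In Python, from cell import * gives the robot as it stands. The module is installed in compiled form; this text tells all that it offers.
- The arm moves only by the tool move_arm, never from a script. Its argument "series" is a list of rows, each a list of 2 entries, a list of its own where there are three numbers: the shift along the tool's x, y, z in m, then the turn about the tool's z in rad. In form: [[[x, y, z], yaw], ...]. A call has 1 to 5 rows; each row is the pose to reach, as a shift and turn from the pose measured when the call began, along the tool's axes at that moment; what a row does not reach only later rows make up. A row lasts 1/8 s, in which the tool goes at most 62.5 mm and 10.7 degrees, less where a joint would pass 70% of its speed; a pose out of reach is approached as far as the arm can. A call with a gripper value outside its range is refused whole. "claw" is the opening, from 0 (shut) to 1 (fully open), set as the call begins (left out, the last holds). The fingers move at their own pace and stop on an object; the grip force is fixed at half the most. Time passes only in rows, so rows that repeat a pose let the fingers close. It gives the time, the measured TCP pose, the force and the opening at its end, in the units of the state.
- read_state(): the state, without advancing time (a new reading comes with each control period).
- get_image(name): name is "scene" or "top"; returns the picture (384x512x3 uint8, blue, green, red); there is no depth.
- camera_model(name): a dict with "fov_y" (degrees; the focal length in pixels is half the picture's height over the tangent of half this angle, whatever the lens; pixels are square), "cx", "cy" (the principal point, pixels), "k1" (the pictures are not rectified: a ray, as slopes to the right and down, at radius r is drawn at 1 + k1 r^2 times it, then the intrinsics apply), "pose" (4x4, takes a point from camera to world coordinates). Camera axes: x right, y down, z forward; pixel columns grow to the right and rows downward; lengths in mm; the calibration is good to about 2 mm. A picture is of the moment at which its call begins. camera_model takes no time and is no camera call.
- finish_job(): hands the job in, once; it reports no verdict.
The state is a dict: "clock": time; "qpos": joint angles; "qd": joint speeds; "tau": joint torques, N m; "eef_pos": TCP position; "tool_rot": TCP orientation; "force": force on the tool from outside, world axes, zero at the start; "torque": the same for the moment, N m; "width": finger opening in mm.
Only numpy, scipy, OpenCV 4.12 (cv2) and the standard library are available. Lean on these libraries where they do the work, as an engineer would, in place of code of your own. Each camera call takes 0.05 s, during which the arm holds its last target. There are 200 camera calls.

## Working session

There is one attempt and no reset: what is moved stays moved. The work goes in short steps, Python scripts to look and compute and a tool call to move; the robot and the scene stay as the last step left them, time stands still between calls to the robot, and variables do not carry over. Pictures are saved under pics/ and viewed, about 8 in all and at most 12, crops included, and the job is handed in when it is done.

Besides the shell and the picture viewer there is one more tool, called in YAML: its name, and indented under it one key for each argument. move_arm: Moves the arm, as the interface text tells. Its arguments: {"type":"object","properties":{"series":{"type":"array"},"claw":{"type":"number"}},"required":["series"]}

```bash
mkdir -p pics; cat > h.py <<'E'
import numpy as np, cv2
from cell import *
from scipy.spatial.transform import Rotation as R
def ray(c,u,v):
    f=192/np.tan(np.radians(c['fov_y']/2))
    K=np.array([[f,0,c['cx']],[0,f,c['cy']],[0,0,1.]])
    p=cv2.undistortPoints(np.array([[[u,v]]],float),K,np.array([c['k1'],0,0,0,0.]))[0,0]
    P=np.array(c['pose']); return P[:3,3],P[:3,:3]@np.array([p[0],p[1],1])
def onz(c,u,v,z):
    o,d=ray(c,u,v); return o+d*(z-o[2])/d[2]
def proj(c,X):
    P=np.array(c['pose']); q=P[:3,:3].T@(np.array(X,float)-P[:3,3]); s=q[:2]/q[2]
    f=192/np.tan(np.radians(c['fov_y']/2)); s=s*(1+c['k1']*(s@s)); return s*f+[c['cx'],c['cy']]
E
python3 - <<'E'
from h import *
for n in('scene','top'):
    im=get_image(n); cv2.imwrite(f'pics/{n}0.png',im); c=camera_model(n); print(n,c)
print(read_state())
a=cv2.imread('pics/top0.png');cv2.imwrite('pics/top0b.png',cv2.resize(a,(800,600),interpolation=cv2.INTER_CUBIC))
E
```

```text
scene {'fov_y': 45.7915510090901, 'cx': 254.59043125363368, 'cy': 193.03790117668865, 'k1': -0.1086736630005405, 'pose': array([[ 8.46083289e-01, -2.07629554e-01,  4.90951155e-01,
        -1.85582000e+02],
       [-5.32893052e-01, -3.51861469e-01,  7.69557341e-01,
        -1.14911899e+03],
       [ 1.29639471e-02, -9.12734066e-01, -4.08348456e-01,
         6.98165683e+02],
       [ 0.00000000e+00,  0.00000000e+00,  0.00000000e+00,
         1.00000000e+00]])}
top {'fov_y': 45.075092442292146, 'cx': 257.37034054192793, 'cy': 197.41021759878805, 'k1': 0.005012677356370542, 'pose': array([[ 4.18995603e-04, -9.84566000e-01,  1.75013188e-01,
         2.44521534e+02],
       [-9.99958309e-01,  1.18389964e-03,  9.05420607e-03,
         1.28665789e+01],
       [-9.12166150e-03, -1.75009685e-01, -9.84524457e-01,
         1.62813090e+03],
       [ 0.00000000e+00,  0.00000000e+00,  0.00000000e+00,
         1.00000000e+00]])}
{'clock': 0.1, 'qpos': array([-1.17578632,  0.62925785,  0.03843212,  1.5182475 , -0.0269838 ,
        0.99633093, -0.01999003]), 'qd': array([ 1.26262368e-03, -1.95685050e-03, -9.81858682e-05, -1.61523366e-03,
        1.37685602e-03,  7.37547461e-04, -6.96111758e-04]), 'tau': array([ 2.59915920e-03, -5.64527249e+01,  1.23062935e+00, -1.93971938e+01,
        1.13719970e-02,  5.46584386e-03,  2.18222402e-05]), 'eef_pos': array([288.73205376, 581.65750427, 194.68471464]), 'tool_rot': array([-3.13986680e+00,  2.36071995e-05,  2.68081214e+00]), 'force': array([-0.07607523,  0.43407769,  0.16065276]), 'torque': array([-0.06370684, -0.02337188, -0.06671206]), 'width': 85.51568551022808}
```

View pics/top0b.png

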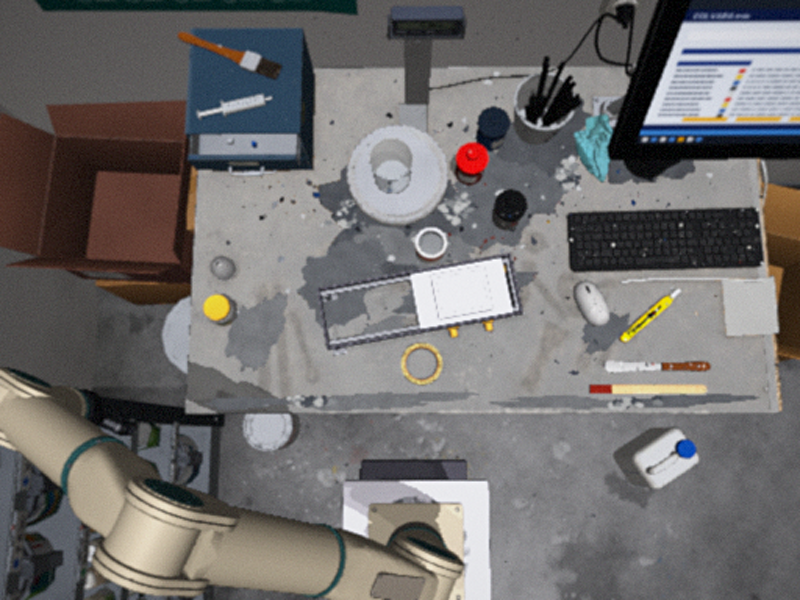

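View pics/scene0.png

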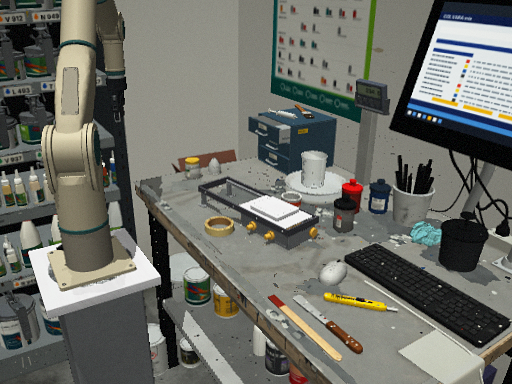

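The top view shows the box turned to the left with its white cover: rails run from about (325,318) to (515,285) in the enlarged picture. The tape is at (421,363), the mouse at (590,303) and the jar at (217,309). Next is a magnified crop for the corners.

```bash
python3 - <<'E'
from h import *
a=cv2.imread('pics/top0.png')[155:250,200:340]
cv2.imwrite('pics/crop.png',cv2.resize(a,None,fx=5.5,fy=5.5,interpolation=cv2.INTER_CUBIC))
im=cv2.imread('pics/top0.png'); c=camera_model('top')
m=(im.min(2)>190).astype(np.uint8); m[:160]=0;m[225:]=0;m[:,:240]=0;m[:,345:]=0
cs=cv2.findContours(m,0,1)[0]; k=max(cs,key=cv2.contourArea); r=cv2.minAreaRect(k); print(r,cv2.contourArea(k))
P=np.array([onz(c,*p,67) for p in cv2.boxPoints(r)]);print(P); print(P.mean(0),[np.linalg.norm(P[i]-P[i-1]) for i in range(4)])
E
```

```text
((294.56402587890625, 187.35198974609375), (35.061546325683594, 60.73160934448242), 79.69515228271484) 1998.5
[[ 598.79798654   12.80352465   67.        ]
 [ 637.0159892  -194.32828853   67.        ]
 [ 515.64073951 -212.87113219   67.        ]
 [ 478.27766731   -8.44258302   67.        ]]
[ 557.43309564 -100.70961977   67.        ] [np.float64(122.37869275417268), np.float64(210.62811721143348), np.float64(122.7835016997186), np.float64(207.81489570712614)]
```

View pics/crop.png

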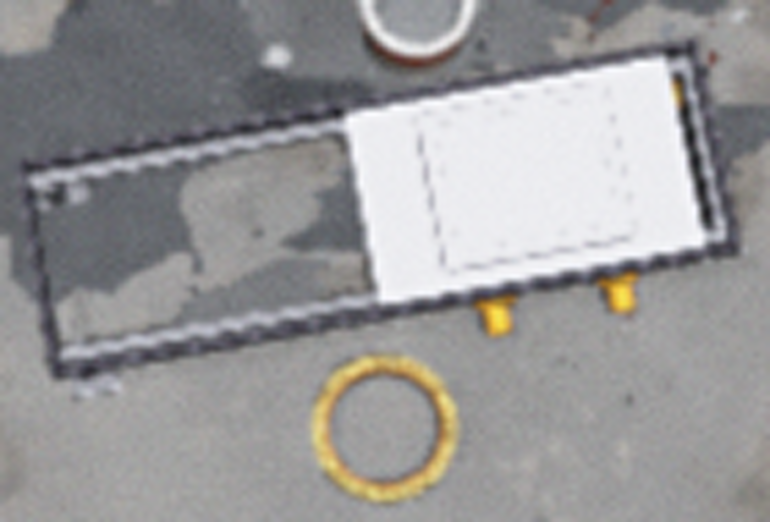

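The crop shows the rail frame's outer corners at about (25,165), (697,45), (58,375) and (735,250). The cover is closed with a small gap at its right, and the outlet pipes are at (497,318) and (622,295).

```bash
python3 - <<'E'
from h import *
c=camera_model('top')
L=[(25,165),(697,45),(735,250),(58,375)]
P=np.array([onz(c,200+u/5.5,155+v/5.5,71)[:2] for u,v in L]);print(P)
e=[P[i]-P[(i+1)%4] for i in range(4)]; print([np.linalg.norm(x) for x in e])
for d in(P[0]-P[1],P[3]-P[2]):print(np.arctan2(-d[0],d[1]))
s=camera_model('scene'); 
# pipes ends
for u,v in[(497,318),(622,295)]: print(onz(c,200+u/5.5,155+v/5.5,36))
im=cv2.imread('pics/scene0.png')[165:265,180:340]
cv2.imwrite('pics/crops.png',cv2.resize(im,None,fx=5,fy=5,interpolation=cv2.INTER_CUBIC))
for u,v in [(421,363),(590,303),(217,309),(431,242)]: print(onz(c,u*.64,v*.64,30))
E
```

```text
[[ 564.87999251  208.83613901]
 [ 641.27407101 -212.65230765]
 [ 510.47093272 -232.80176289]
 [ 432.83586935  185.79110285]]
[np.float64(428.3556535102914), np.float64(132.34599176145923), np.float64(425.73135931997956), np.float64(134.04000951825904)]
0.17930183126322755
0.1833830441565669
[473.06776421 -87.08173505  36.        ]
[ 487.67720308 -166.20793689   36.        ]
[405.84258024 -14.26323431  30.        ]
[ 540.52515207 -393.67469914   30.        ]
[527.86401838 444.09193733  30.        ]
[682.53820602 -38.22230985  30.        ]
```

View pics/crops.png

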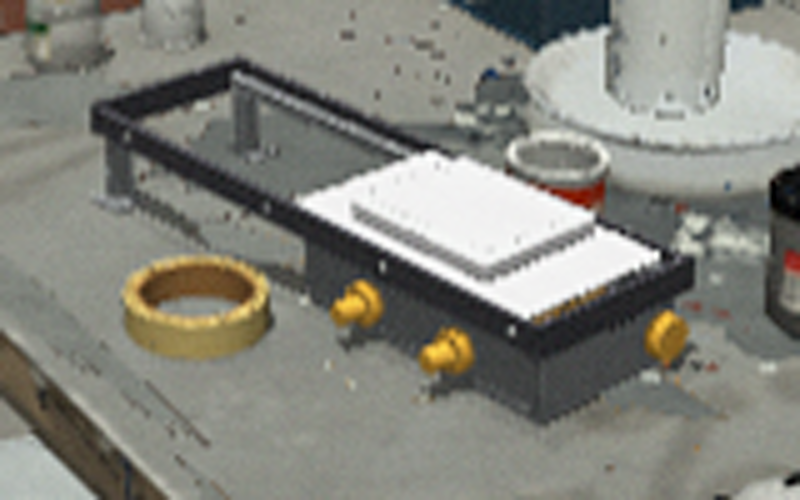

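Manifold estimate: origin about (558,-117), yaw 0.18, cover y about 16. I'll turn the tool so that its x is manifold y and its y is manifold x, and shut the fingers.

move_arm:
  series:
    - [[-0.04,-0.037,0],0.18]
    - [[-0.08,-0.075,0],0.36]
    - [[-0.12,-0.112,0],0.54]
    - [[-0.16,-0.15,0],0.72]
    - [[-0.2,-0.187,0],0.93]
  claw: 0

```text
clock: 0.72
eef_pos: [385.0, 323.4, 194.9]
tool_rot: [-3.14, 0.001, 1.767]
force: [0.7, -0.3, -0.1]
width: -0.2
```

move_arm:
  series:
    - [[-0.054,0.008,0],0.016]
    - [[-0.108,0.017,0],0.016]
    - [[-0.162,0.025,0],0.016]
    - [[-0.216,0.034,0],0.016]
    - [[-0.27,0.042,0],0.016]

```text
clock: 1.35
eef_pos: [479.2, 65.2, 195.1]
tool_rot: [-3.14, 0.001, 1.751]
force: [0.9, 1.0, -0.1]
width: -0.2
```

move_arm:
  series:
    - [[-0.054,0.008,0],0]
    - [[-0.108,0.017,0],0]
    - [[-0.162,0.025,0],0]
    - [[-0.216,0.034,0],0]
    - [[-0.26,0.042,0],0]

```text
clock: 1.98
eef_pos: [567.3, -185.4, 195.1]
tool_rot: [-3.14, 0.002, 1.75]
force: [0.7, 0.3, 0.1]
width: -0.1
```

```bash
cat >> h.py <<'E'
O=np.array([558.,-117.,0]);YAW=.18
def man(p):
    p=np.array(p)-O; c,s=np.cos(YAW),np.sin(YAW); return np.array([c*p[0]+s*p[1],-s*p[0]+c*p[1],p[2]])
def st():
    s=read_state(); print(s['clock'],'man',man(s['eef_pos']).round(1),'rot',s['tool_rot'].round(3),'F',s['force'].round(1)); return s
E
python3 -c "from h import *; st()"
```

```text
1.975 man [ -3.1 -68.9 195.1] rot [-3.14e+00  2.00e-03  1.75e+00] F [0.7 0.3 0.1]
```

move_arm:
  series:
    - [[0,0.003,0.04],0]
    - [[-0.002,0.003,0.08],0]
    - [[-0.004,0.003,0.11],0]
    - [[-0.004,0.003,0.121],0]
    - [[-0.004,0.003,0.121],0]

```text
clock: 2.6
eef_pos: [570.5, -188.8, 73.8]
tool_rot: [-3.139, 0.001, 1.75]
force: [0.5, -0.1, 1.0]
width: -0.1
```

```bash
python3 - <<'E'
from h import *
st()
im=get_image('scene');cv2.imwrite('pics/s1.png',cv2.resize(im[120:270,180:340],None,fx=4,fy=4,interpolation=cv2.INTER_CUBIC))
E
```

```text
2.6 man [ -0.5 -72.9  73.8] rot [-3.139e+00  1.000e-03  1.750e+00] F [ 0.5 -0.1  1. ]
```

View pics/s1.png

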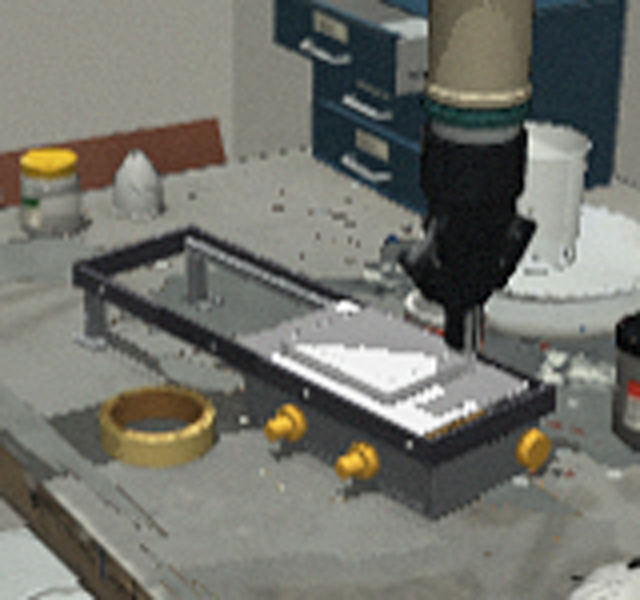

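The picture shows the shut fingers just to the right of the raised panel, over the plate. I'll push along +x of the tool.

move_arm:
  series:
    - [[0.008,0,0],0]
    - [[0.016,0,0],0]
    - [[0.024,0,0],0]
    - [[0.034,0,0],0]
    - [[0.045,0,0],0]

```text
clock: 3.28
eef_pos: [563.1, -144.0, 74.7]
tool_rot: [-3.141, 0.002, 1.75]
force: [-0.4, 0.2, -1.2]
width: 0.2
```

move_arm:
  series:
    - [[0.012,0,0],0]
    - [[0.024,0,0],0]
    - [[0.036,0,0],0]
    - [[0.048,0,0],0]
    - [[0.06,0,0],0]

```text
clock: 3.9
eef_pos: [552.3, -84.2, 74.6]
tool_rot: [-3.141, 0.002, 1.751]
force: [-0.2, -0.3, -0.0]
width: 0.3
```

```bash
python3 -c "from h import *; st()"
```

```text
3.9 man [ 0.3 33.3 74.6] rot [-3.141e+00  2.000e-03  1.751e+00] F [-0.2 -0.3 -0. ]
```

```bash
python3 - <<'E'
from h import *
im=get_image('scene');cv2.imwrite('pics/s2.png',cv2.resize(im[120:270,180:340],None,fx=4,fy=4,interpolation=cv2.INTER_CUBIC))
E
```

```text
(no output)
```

View pics/s2.png

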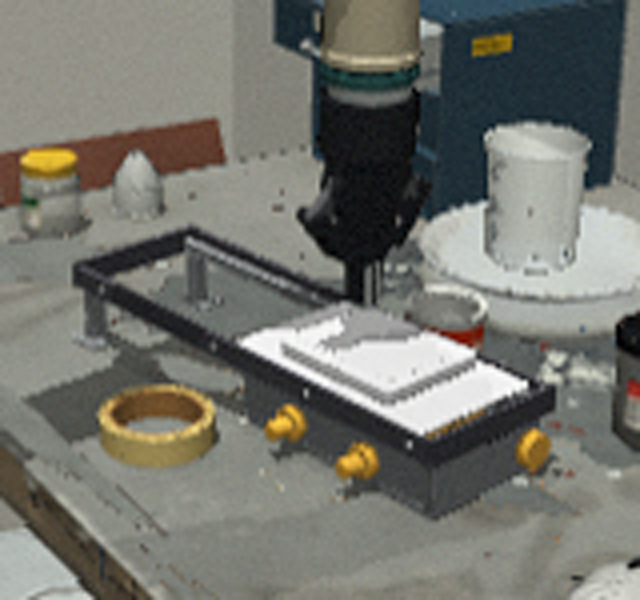

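The cover has not moved: the fingers appear at crop (362,300), above or behind the panel. I'll check by projecting the TCP into both views.

```bash
python3 - <<'E'
from h import *
s=st();p=s['eef_pos']
c=camera_model('scene');q=proj(c,p);print('scene crop px',(q-[180,120])*4)
for z in(82,100,120):print(z,(proj(c,[p[0],p[1],z])-[180,120])*4)
c2=camera_model('top');print('top',proj(c2,p))
# manifold check in scene: rail corners
cc,ss=np.cos(YAW),np.sin(YAW)
def W(x,y,z): return O+[cc*x-ss*y,ss*x+cc*y,z]
for nm,X in dict(fr=(-70,-110,70),br=(70,-110,70),fl=(-70,322,70),bl=(70,322,70),tl=(-50,76,82),tr=(-50,-44,82),trb=(50,-44,82)).items():
    print(nm,(proj(c,W(*X))-[180,120])*4, proj(c2,W(*X)))
# triangulate jaw tip / red-white tin; front right rail corner in scene crop (437,460), top crop(735,250)
def tri(a,b):
    o1,d1=ray(c,*a);o2,d2=ray(c2,*b)
    A=np.c_[d1,-d2];t=np.linalg.lstsq(A,o2-o1,rcond=None)[0]
    u,v=o1+t[0]*d1,o2+t[1]*d2;return (u+v)/2,np.linalg.norm(u-v)
for a,b in[((437,462),(735,250)),((554,382),(697,45)),((75,268),(58,375)),((192,228),(25,165))]:
    print(tri((180+a[0]/4,120+a[1]/4),(200+b[0]/5.5,155+b[1]/5.5)))
im=get_image('top');cv2.imwrite('pics/t2.png',cv2.resize(im[150:250,180:340],None,fx=5,fy=5,interpolation=cv2.INTER_CUBIC))
E
```

```text
3.95 man [ 0.3 35.7 74.4] rot [-3.14  -0.     1.753] F [-0.4  1.9 -0.2]
scene crop px [357.9487381  343.51174333]
82 [358.20299183 334.86886191]
100 [358.81075995 314.167385  ]
120 [359.49144363 290.91229352]
top [289.22435132 188.38905354]
fr [429.41347587 443.85996545] [335.06014525 200.97834412]
br [556.12424381 385.19756552] [326.65912819 161.76945536]
fl [ 71.76303617 263.57589329] [210.13563364 223.61435198]
bl [195.23740758 224.41817117] [203.5924403  183.82398799]
tl [276.66427503 336.27916127] [280.49735448 204.41498092]
tr [384.51879553 388.78510098] [315.29539326 198.12109585]
trb [475.45658272 350.11502018] [309.44829749 169.85156596]
(array([ 515.197458  , -236.66666578,   52.35622273]), np.float64(3.5057794417862445))
(array([ 641.88685235, -213.10251198,   73.74567981]), np.float64(2.9991371991778135))
(array([433.706351  , 186.29532693,  65.62916957]), np.float64(0.47774556713962363))
(array([564.84684515, 209.40779003,  68.45913491]), np.float64(1.2099634889777258))
```

View pics/t2.png

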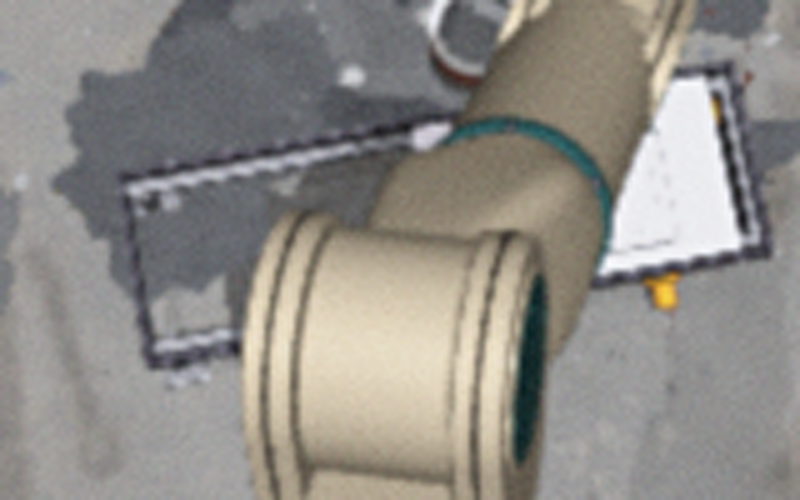

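The scene view puts the tip near z≈112 if the xy is right, although 74 is reported. A close crop will help decide.

```bash
python3 - <<'E'
from h import *
im=get_image('scene');cv2.imwrite('pics/s3.png',cv2.resize(im[165:225,235:315],None,fx=9,fy=9,interpolation=cv2.INTER_CUBIC))
c=camera_model('scene');p=st()['eef_pos']
for z in(74,82,90,100,112,125,148):print(z,((proj(c,[p[0],p[1],z])-[235,165])*9).round())
E
```

```text
4.05 man [ 0.4 33.4 74.6] rot [-3.141e+00  2.000e-03  1.752e+00] F [ 0.5 -0.4  0.2]
74 [315. 371.]
82 [316. 351.]
90 [316. 330.]
100 [317. 304.]
112 [318. 273.]
125 [319. 238.]
148 [321. 177.]
```

View pics/s3.png

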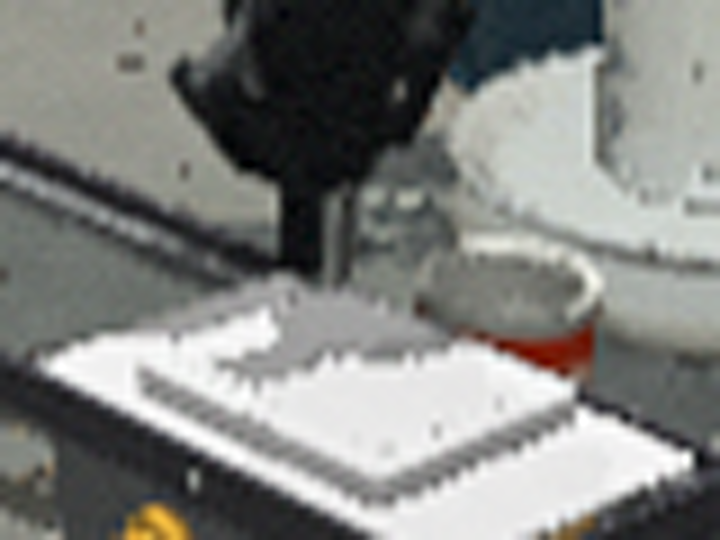

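The finger really ends at row ~280 (about z 110, laterally as predicted). There was also no contact force, so the tip is probably about 35 mm higher than reported. I'll go back right of the panel and descend by feel.

move_arm:
  series:
    - [[-0.035,0,0],0]
    - [[-0.07,0,0],0]
    - [[-0.106,0,0],0]
    - [[-0.106,0,0.005],0]
    - [[-0.106,0,0.01],0]

```text
clock: 4.68
eef_pos: [571.1, -188.1, 64.3]
tool_rot: [-3.14, 0.001, 1.751]
force: [0.7, -0.1, -0.3]
width: -0.1
```

move_arm:
  series:
    - [[0,0,0.003],0]
    - [[0,0,0.006],0]
    - [[0,0,0.006],0]

```text
clock: 5.05
eef_pos: [571.0, -187.4, 58.0]
tool_rot: [-3.14, 0.001, 1.752]
force: [-0.0, -0.5, -0.2]
width: 0.1
```

```bash
python3 - <<'E'
from h import *
im=get_image('scene');cv2.imwrite('pics/s4.png',cv2.resize(im[165:240,255:355],None,fx=8,fy=8,interpolation=cv2.INTER_CUBIC))
c=camera_model('scene');p=st()['eef_pos']
for z in(58,66,74,82,90,100,112):print(z,((proj(c,[p[0],p[1],z])-[255,165])*8).round())
E
```

```text
5.1 man [  0.3 -71.9  58.2] rot [-3.140e+00  1.000e-03  1.752e+00] F [ 0.6  0.  -0. ]
58 [313. 459.]
66 [314. 441.]
74 [315. 422.]
82 [316. 403.]
90 [317. 384.]
100 [319. 360.]
112 [320. 331.]
```

View pics/s4.png

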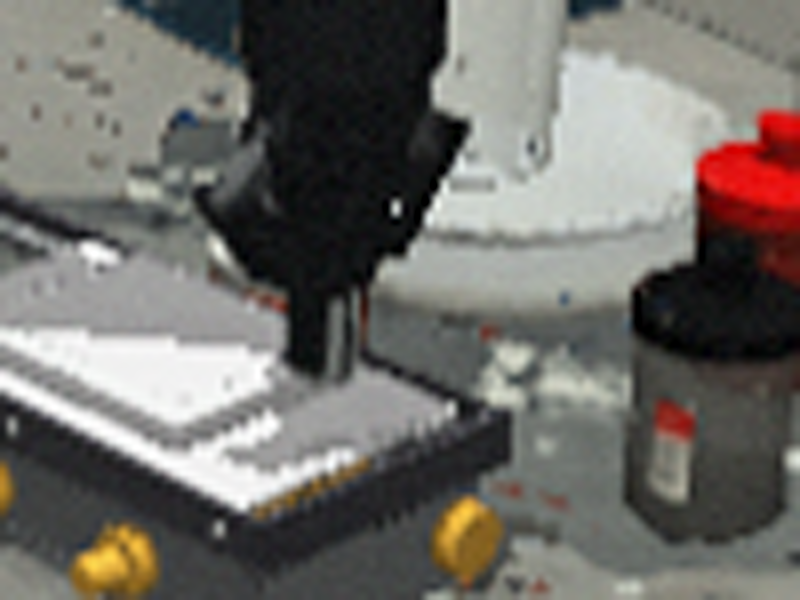

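The tip now shows at row ~380 (z≈92 while 58 is reported), hovering over the plate right of the panel: about a 34 mm offset. I'll go down gently and touch the plate (67 mm) for an exact height.

move_arm:
  series:
    - [[0,0,0.005],0]
    - [[0,0,0.01],0]
    - [[0,0,0.015],0]
    - [[0,0,0.018],0]
    - [[0,0,0.018],0]

```text
clock: 5.72
eef_pos: [570.9, -187.6, 39.9]
tool_rot: [-3.14, 0.001, 1.752]
force: [-1.0, 0.0, 0.4]
width: 0.2
```

move_arm:
  series:
    - [[0,0,0.001],0]
    - [[0,0,0.002],0]
    - [[0,0,0.002],0]

```text
clock: 6.1
eef_pos: [570.9, -187.6, 37.9]
tool_rot: [-3.14, 0.0, 1.752]
force: [0.3, 0.4, -0.7]
width: -0.1
```

move_arm:
  series:
    - [[0,0,0.001],0]
    - [[0,0,0.002],0]
    - [[0,0,0.002],0]

```text
clock: 6.48
eef_pos: [570.8, -187.6, 35.8]
tool_rot: [-3.139, 0.0, 1.752]
force: [-0.2, -0.2, 0.6]
width: -0.4
```

move_arm:
  series:
    - [[0,0,0.001],0]
    - [[0,0,0.002],0]
    - [[0,0,0.002],0]

```text
clock: 6.85
eef_pos: [570.7, -187.6, 33.6]
tool_rot: [-3.139, 0.0, 1.752]
force: [0.0, 1.0, 0.0]
width: -0.0
```

move_arm:
  series:
    - [[0,0,0.001],0]
    - [[0,0,0.0015],0]
    - [[0,0,0.0015],0]

```text
clock: 7.22
eef_pos: [570.6, -187.6, 32.1]
tool_rot: [-3.139, 0.0, 1.752]
force: [0.2, 0.3, 1.1]
width: -0.1
```

move_arm:
  series:
    - [[0,0,0.001],0]
    - [[0,0,0.0015],0]
    - [[0,0,0.0015],0]

```text
clock: 7.6
eef_pos: [570.8, -187.6, 31.3]
tool_rot: [-3.14, 0.0, 1.752]
force: [-1.7, 1.1, 5.8]
width: -0.0
```

move_arm:
  series:
    - [[0,0,0.001],0]
    - [[0,0,0.0015],0]
    - [[0,0,0.0015],0]

```text
clock: 7.98
eef_pos: [570.8, -187.6, 31.3]
tool_rot: [-3.14, -0.0, 1.752]
force: [-2.8, 0.9, 11.0]
width: -0.2
```

Contact is at reported 31.4 = true 67, so the offset is about 35.6 mm. I'll raise 7 mm (tip at ~74) and push.

move_arm:
  series:
    - [[0,0,-0.007],0]
    - [[0,0,-0.007],0]
    - [[0.006,0,-0.007],0]
    - [[0.012,0,-0.007],0]
    - [[0.018,0,-0.007],0]

```text
clock: 8.6
eef_pos: [567.4, -169.3, 38.0]
tool_rot: [-3.14, -0.0, 1.752]
force: [0.3, -2.1, -0.5]
width: 0.4
```

move_arm:
  series:
    - [[0.005,0,0],0]
    - [[0.01,0,0],0]
    - [[0.015,0,0],0]
    - [[0.02,0,0],0]
    - [[0.025,0,0],0]

```text
clock: 9.22
eef_pos: [562.9, -144.5, 38.0]
tool_rot: [-3.14, 0.0, 1.752]
force: [0.1, -2.3, -1.5]
width: -0.4
```

```bash
python3 -c "
from h import *
st()
im=get_image('scene');cv2.imwrite('pics/s5.png',cv2.resize(im[120:270,180:340],None,fx=4,fy=4,interpolation=cv2.INTER_CUBIC))
a=cv2.imread('pics/scene0.png')
m=lambda i:cv2.boundingRect((i[165:240,230:320].min(2)>185).astype(np.uint8))
print(m(a),m(im))"
```

```text
9.225 man [ -0.1 -27.9  38. ] rot [-3.14   0.     1.752] F [ 0.1 -2.3 -1.5]
(10, 6, 80, 58) (14, 6, 76, 54)
```

There is a 2 N push force: the cover is moving. Continuing.

move_arm:
  series:
    - [[0.012,0,0],0]
    - [[0.024,0,0],0]
    - [[0.036,0,0],0]
    - [[0.048,0,0],0]
    - [[0.06,0,0],0]

```text
clock: 9.9
eef_pos: [551.8, -83.7, 38.1]
tool_rot: [-3.14, -0.001, 1.753]
force: [0.9, -2.5, 0.4]
width: 0.1
```

move_arm:
  series:
    - [[0.012,0,0],0]
    - [[0.024,0,0],0]
    - [[0.036,0,0],0]
    - [[0.048,0,0],0]
    - [[0.06,0,0],0]

```text
clock: 10.52
eef_pos: [540.7, -23.9, 38.1]
tool_rot: [-3.14, -0.001, 1.753]
force: [0.1, -1.8, 0.8]
width: 0.1
```

move_arm:
  series:
    - [[0.007,0,0],0]
    - [[0.014,0,0],0]
    - [[0.021,0,0],0]
    - [[0.028,0,0],0]
    - [[0.034,0,0],0]

```text
clock: 11.15
eef_pos: [534.4, 10.0, 38.1]
tool_rot: [-3.14, -0.001, 1.753]
force: [1.4, -3.0, -0.3]
width: 0.0
```

```bash
python3 -c "from h import *; st()"
```

```text
11.15 man [ -0.5 129.1  38.1] rot [-3.140e+00 -1.000e-03  1.753e+00] F [ 1.4 -3.  -0.3]
```

move_arm:
  series:
    - [[0.003,0,0],0]
    - [[0.006,0,0],0]
    - [[0.009,0,0],0]
    - [[0.011,0,0],0]

```text
clock: 11.65
eef_pos: [532.4, 20.9, 38.1]
tool_rot: [-3.14, -0.001, 1.753]
force: [-0.9, -2.5, 0.4]
width: 0.0
```

move_arm:
  series:
    - [[0.002,0,0],0]
    - [[0.004,0,0],0]
    - [[0.005,0,0],0]
    - [[0.005,0,0],0]

```text
clock: 12.15
eef_pos: [531.4, 26.0, 38.1]
tool_rot: [-3.139, -0.001, 1.753]
force: [0.9, -1.3, -0.3]
width: -0.0
```

move_arm:
  series:
    - [[0.002,0,0],0]
    - [[0.004,0,0],0]
    - [[0.004,0,0],0]

```text
clock: 12.52
eef_pos: [531.6, 28.1, 38.2]
tool_rot: [-3.141, 0.002, 1.752]
force: [2.5, -5.7, -1.5]
width: 0.1
```

move_arm:
  series:
    - [[0.002,0,0],0]
    - [[0.003,0,0],0]
    - [[0.003,0,0],0]

```text
clock: 12.9
eef_pos: [531.7, 28.0, 38.2]
tool_rot: [3.141, 0.005, 1.75]
force: [2.0, -8.3, -1.2]
width: 0.3
```

The stop is reached (force up to 8 N, no more travel). I'll back off, lift and look into the box.

move_arm:
  series:
    - [[-0.006,0,0],0]
    - [[-0.012,0,0],0]
    - [[-0.012,0,-0.04],0]
    - [[-0.012,0,-0.08],0]
    - [[-0.012,0,-0.12],0]

```text
clock: 13.52
eef_pos: [533.3, 17.5, 159.4]
tool_rot: [-3.141, 0.004, 1.751]
force: [-0.2, 1.0, 0.1]
width: -0.3
```

move_arm:
  series:
    - [[0.05,-0.01,0],0]
    - [[0.1,-0.02,0],0]
    - [[0.15,-0.03,0],0]
    - [[0.2,-0.05,0],0]
    - [[0.25,-0.07,0],0]

```text
clock: 14.15
eef_pos: [418.3, 252.8, 158.4]
tool_rot: [-3.141, 0.003, 1.751]
force: [-0.2, 0.7, 0.5]
width: 0.1
```

```bash
python3 -c "
from h import *
st()
t=get_image('top');s=get_image('scene');cv2.imwrite('pics/t6.png',t);cv2.imwrite('pics/s6.png',s)
a=cv2.resize(t[155:225,195:345],(795,371),interpolation=cv2.INTER_CUBIC);b=cv2.resize(s[190:245,230:330],(410,226),interpolation=cv2.INTER_CUBIC)
o=np.zeros((600,800,3),np.uint8);o[:371,:795]=a;o[374:600,:410]=b;cv2.imwrite('pics/c6.png',o)"
```

```text
14.15 man [-71.2 388.9 158.4] rot [-3.141e+00  3.000e-03  1.751e+00] F [-0.2  0.7  0.5]
```

View pics/c6.png

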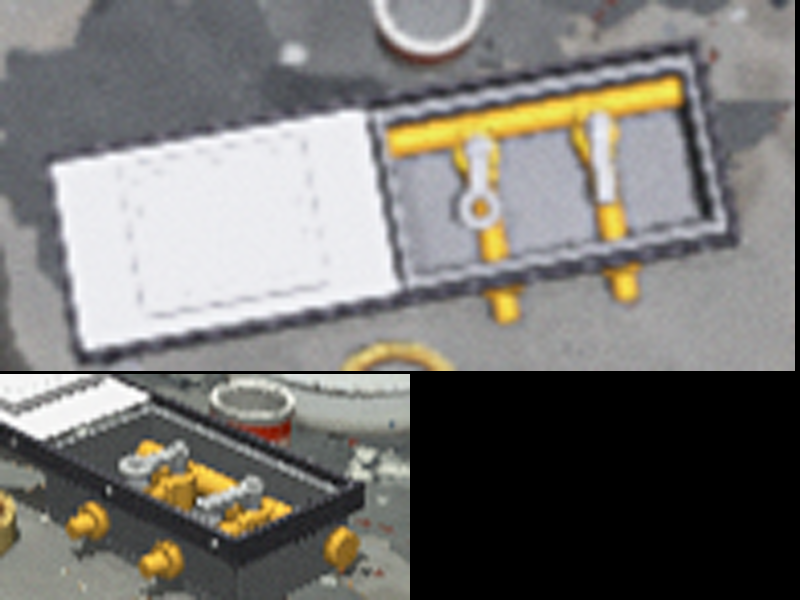

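The cover lies at the far left. The ring handle is the left one: pivot about (479,145), ring (480,208). The plain handle is the right one: pivot (600,122), tip (606,200).

```bash
python3 -c "
from h import *
c=camera_model('top')
for n,u,v,z in[('rpiv',479,145,56),('ring',480,208,56),('ppiv',600,122,56),('pend',606,200,56),('pright',614,196,56),('pleft',597,200,56)]:
    w=onz(c,195+u/5.3,155+v/5.3,z);print(n,w.round(1),man(w).round(1))
s=cv2.imread('pics/t6.png');m=(s.min(2)>190).astype(np.uint8);m[:160]=0;m[225:]=0;m[:,:195]=0;m[:,275:]=0
k=max(cv2.findContours(m,0,1)[0],key=cv2.contourArea);r=cv2.minAreaRect(k);print(r,man(onz(c,*r[0],67)))
"
```

```text
rpiv [576.9 -69.8  56. ] [27.1 43.  56. ]
ring [535. -70.  56.] [-14.2  50.3  56. ]
ppiv [ 592.2 -149.2   56. ] [ 27.9 -37.8  56. ]
pend [ 540.2 -152.2   56. ] [-23.8 -31.4  56. ]
pright [ 542.8 -157.4   56. ] [-22.2 -37.1  56. ]
pleft [ 540.2 -146.3   56. ] [-22.8 -25.6  56. ]
((236.81997680664062, 197.760009765625), (35.24043655395508, 60.01607131958008), 79.69515228271484) [  1.93406839 217.84857321  67.        ]
```

move_arm:
  series:
    - [[-0.055,0.01,0],0]
    - [[-0.11,0.02,0],0]
    - [[-0.165,0.03,0],0]
    - [[-0.22,0.04,0],0]
    - [[-0.275,0.061,0],0]

```text
clock: 14.88
eef_pos: [526.7, -2.3, 157.8]
tool_rot: [-3.137, -0.001, 1.762]
force: [2.4, 0.9, -0.4]
width: -0.2
```

move_arm:
  series:
    - [[-0.05,0,0],0]
    - [[-0.1,0,0],0]
    - [[-0.104,0,0],0]
    - [[-0.104,0,0.03],0]
    - [[-0.104,0,0.05],0]

```text
clock: 15.5
eef_pos: [545.6, -103.0, 106.7]
tool_rot: [-3.136, -0.003, 1.763]
force: [0.1, 0.1, -0.1]
width: 0.1
```

```bash
python3 -c "from h import *; st()"
```

```text
15.5 man [ -9.7  16.  106.7] rot [-3.136e+00 -3.000e-03  1.763e+00] F [ 0.1  0.1 -0.1]
```

move_arm:
  series:
    - [[-0.007,0,0.01],0.012]
    - [[-0.007,0,0.035],0.012]
    - [[-0.007,0,0.05],0.012]
    - [[-0.007,0,0.055],0.012]

```text
clock: 16.0
eef_pos: [546.2, -109.6, 51.0]
tool_rot: [-3.135, -0.003, 1.751]
force: [-0.0, -0.0, -0.5]
width: 0.1
```

move_arm:
  series:
    - [[0,0,0.012],0]
    - [[0,0,0.024],0]
    - [[0,0,0.034],0]
    - [[0,0,0.043],0]
    - [[0,0,0.043],0]

```text
clock: 16.62
eef_pos: [545.3, -109.4, 7.2]
tool_rot: [-3.133, -0.004, 1.751]
force: [-0.3, -0.4, -0.5]
width: -0.2
```

```bash
python3 -c "from h import *; st()"
```

```text
16.625 man [-11.1   9.8   7.2] rot [-3.133 -0.004  1.751] F [-0.3 -0.4 -0.5]
```

The fingers are in the gap at (-11, 10), with no contact. Now the arc push.

move_arm:
  series:
    - [[0.006,-0.001,0],0]
    - [[0.012,-0.002,0],0]
    - [[0.018,-0.004,0],0]
    - [[0.023,-0.007,0],0]
    - [[0.028,-0.009,0],0]

```text
clock: 17.25
eef_pos: [531.8, -83.8, 7.7]
tool_rot: [-3.134, -0.003, 1.751]
force: [0.8, -2.2, 1.2]
width: -0.2
```

move_arm:
  series:
    - [[0.005,0,0],0]
    - [[0.01,0.001,0],0]
    - [[0.015,0.002,0],0]
    - [[0.019,0.002,0],0]

```text
clock: 17.75
eef_pos: [532.0, -65.1, 8.0]
tool_rot: [-3.137, -0.001, 1.751]
force: [4.8, -4.6, -1.0]
width: 0.0
```

```bash
python3 -c "from h import *; st()"
```

```text
17.75 man [-16.3  55.7   8. ] rot [-3.137e+00 -1.000e-03  1.751e+00] F [ 4.8 -4.6 -1. ]
```

The reaction has an unexpected +x part, so I'll take one look.

```bash
python3 -c "
from h import *
s=get_image('scene');t=get_image('top');st()
o=np.zeros((600,800,3),np.uint8)
o[:380,:]=cv2.resize(s[180:256,200:360],(800,380),interpolation=cv2.INTER_CUBIC)
o[384:600,:400]=cv2.resize(t[155:236,200:350],(400,216),interpolation=cv2.INTER_CUBIC)
cv2.imwrite('pics/c7.png',o)"
```

```text
17.85 man [-16.5  56.3   8. ] rot [-3.137e+00 -2.000e-03  1.751e+00] F [ 2.  -1.7  0.1]
```

View pics/c7.png

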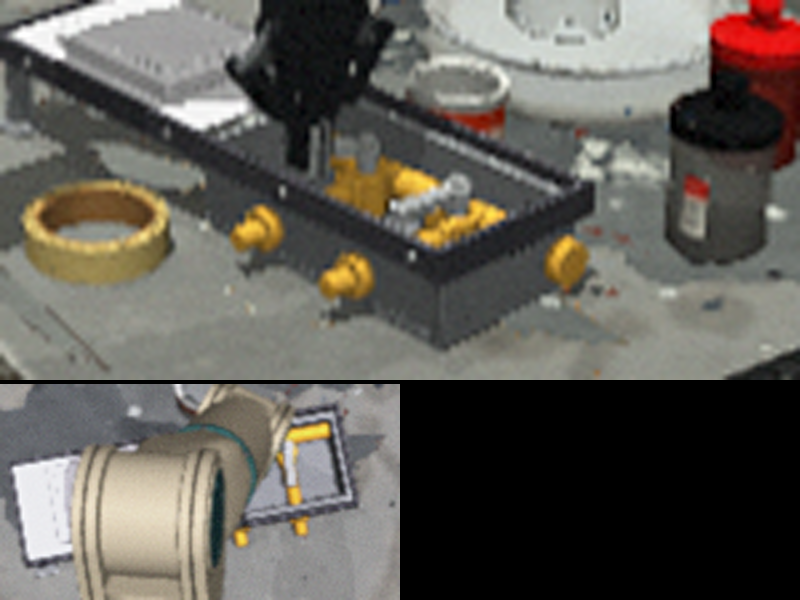

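The handle has already swung behind the finger (pivot visible at (365,150)). The finger probably sits in the notch between bar and ring, so I'll now push mainly along manifold +x.

move_arm:
  series:
    - [[0,0.003,0],0]
    - [[0,0.006,0],0]
    - [[0,0.009,0],0]

```text
clock: 18.23
eef_pos: [538.2, -62.0, 7.3]
tool_rot: [-3.132, -0.004, 1.752]
force: [-3.6, -1.0, -1.3]
width: -0.4
```

move_arm:
  series:
    - [[0,0.003,0],0]
    - [[0,0.006,0],0]
    - [[0,0.006,0],0]

```text
clock: 18.6
eef_pos: [544.4, -60.7, 7.2]
tool_rot: [-3.132, -0.004, 1.752]
force: [-1.5, -0.2, -0.8]
width: -0.1
```

```bash
python3 -c "from h import *; st()"
```

```text
18.6 man [-3.3 57.9  7.2] rot [-3.132 -0.004  1.752] F [-1.5 -0.2 -0.8]
```

move_arm:
  series:
    - [[0.001,0.002,0],0]
    - [[0.002,0.004,0],0]
    - [[0.002,0.006,0],0]
    - [[0.002,0.006,0],0]

```text
clock: 19.1
eef_pos: [549.8, -56.8, 7.0]
tool_rot: [-3.132, -0.005, 1.753]
force: [-4.9, 0.9, -0.4]
width: -0.1
```

move_arm:
  series:
    - [[0,0.002,0],0]
    - [[0,0.004,0],0]
    - [[0,0.004,0],0]

```text
clock: 19.48
eef_pos: [553.2, -54.9, 6.8]
tool_rot: [-3.131, -0.007, 1.754]
force: [-4.1, 2.5, 0.6]
width: 0.0
```

```bash
python3 -c "from h import *; st()"
```

```text
19.475 man [ 6.4 62.   6.8] rot [-3.131 -0.007  1.754] F [-4.1  2.5  0.6]
```

move_arm:
  series:
    - [[0,0.001,0],0]
    - [[0,0.003,0],0]
    - [[0,0.003,0],0]

```text
clock: 19.85
eef_pos: [553.1, -54.7, 6.8]
tool_rot: [-3.126, -0.008, 1.753]
force: [-9.5, 0.1, 4.6]
width: -0.3
```

move_arm:
  series:
    - [[0,0.001,0],0]
    - [[0,0.003,0],0]
    - [[0,0.003,0],0]

```text
clock: 20.23
eef_pos: [552.9, -54.6, 6.8]
tool_rot: [-3.12, -0.01, 1.752]
force: [-9.8, -0.5, 5.4]
width: -0.1
```

```bash
python3 -c "from h import *; st()"
```

```text
20.225 man [ 6.1 62.3  6.8] rot [-3.12  -0.01   1.752] F [-9.8 -0.5  5.4]
```

Hard stop reached (10 N, no travel). I'll back straight off, lift, and check.

move_arm:
  series:
    - [[0,-0.004,0],0]
    - [[0,-0.012,0],0]
    - [[0,-0.018,0],0]
    - [[0,-0.018,-0.03],0]
    - [[0,-0.018,-0.08],0]

```text
clock: 20.85
eef_pos: [535.9, -58.4, 86.9]
tool_rot: [-3.118, -0.01, 1.752]
force: [1.1, -0.5, -0.1]
width: 0.3
```

move_arm:
  series:
    - [[0,0,-0.06],0]
    - [[0.05,-0.01,-0.08],0]
    - [[0.1,-0.02,-0.08],0]
    - [[0.15,-0.03,-0.08],0]
    - [[0.2,-0.04,-0.08],0]

```text
clock: 21.48
eef_pos: [462.5, 132.3, 170.3]
tool_rot: [-3.12, -0.011, 1.751]
force: [0.1, 0.8, 0.1]
width: 0.2
```

move_arm:
  series:
    - [[0.05,-0.01,0],0]
    - [[0.1,-0.02,0],0]
    - [[0.13,-0.03,0],0]
    - [[0.13,-0.03,0],0]

```text
clock: 21.98
eef_pos: [408.3, 257.6, 172.3]
tool_rot: [-3.12, -0.012, 1.757]
force: [-0.5, -0.8, -0.3]
width: -0.2
```

```bash
python3 -c "
from h import *
t=get_image('top');s=get_image('scene');st();cv2.imwrite('pics/t8.png',t)
a=cv2.resize(t[155:225,195:345],(795,371),interpolation=cv2.INTER_CUBIC);b=cv2.resize(s[190:245,230:330],(410,226),interpolation=cv2.INTER_CUBIC)
o=np.zeros((600,800,3),np.uint8);o[:371,:795]=a;o[374:600,:410]=b;cv2.imwrite('pics/c8.png',o)
c=camera_model('top')
m=(t.min(2)>190).astype(np.uint8);m[:160]=0;m[225:]=0;m[:,:195]=0;m[:,275:]=0
k=max(cv2.findContours(m,0,1)[0],key=cv2.contourArea);r=cv2.minAreaRect(k);print(r,man(onz(c,*r[0],67)))"
```

```text
22.075 man [-79.1 391.9 172.5] rot [-3.121 -0.011  1.752] F [ 0.2 -0.8 -0.7]
((236.77593994140625, 197.7123260498047), (35.2231559753418, 60.01652908325195), 79.5625228881836) [  2.1248574  217.96875086  67.        ]
```

View pics/c8.png

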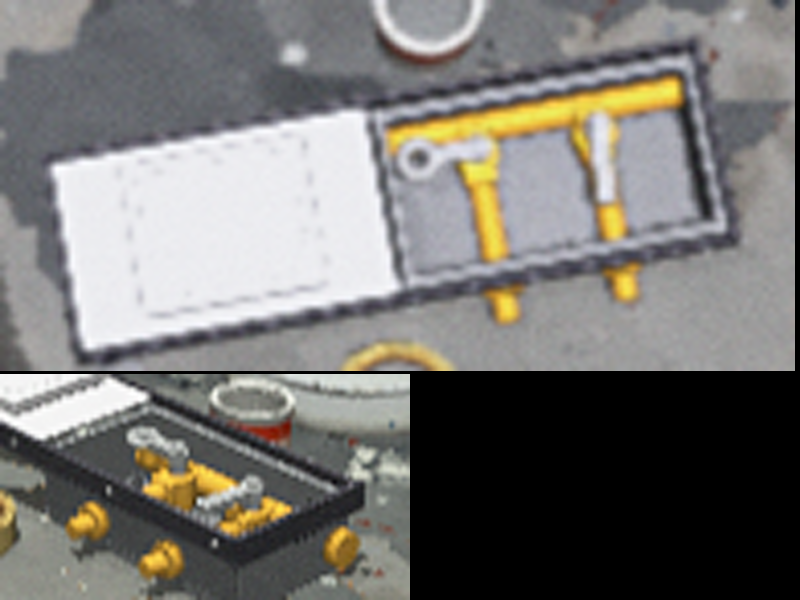

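The ring handle now points left: ring at (418,158), pivot about (481,146), parallel to the rails. The plain handle and the cover have not moved. Handing in.

```bash
python3 -c "
from h import *
c=camera_model('top')
a,b=[man(onz(c,195+u/5.3,155+v/5.3,56)) for u,v in((481,146),(418,158))];d=b-a
print('angle',np.arctan2(d[1],-d[0]))
d=cv2.absdiff(cv2.imread('pics/t8.png'),cv2.imread('pics/t6.png')).max(2);
for n,u,v in[('tape',421,363),('mouse',590,303),('jar',217,309),('tin',431,242)]:
  u,v=int(u*.64),int(v*.64);print(n,np.percentile(d[v-14:v+14,u-14:u+14],95))
print(finish_job())"
```

```text
angle 1.5603638785842802
tape 8.0
mouse 9.0
jar 60.0
tin 10.0
the job is handed in; nothing more can be done
None
```

The cover is at the far stop and the ring handle is shut. I handed the job in at about 22 s of the 51 s allowed; it reported no verdict.

**How it went:** With the fingers shut, I pushed the cover's panel along the rails until the force rose to about 8 N with no more travel. I then pushed the ring handle (the left one) round until it stopped, at about 10 N. I backed straight off and lifted clear.

**Last checks in the top image:**
- **Cover:** it measures y ≈ 218 mm against 215 mm nominal, within my 2–3 mm frame error, and did not move while I worked on the handle.
- **Ring handle:** about 1.56 rad.
- **Plain handle:** looks the same before and after the ring push.
- **Tape, mouse and tin:** image patches match before and after the ring push.

**What disagreed:**
- **Height error:** the reported tool height was about 36 mm lower than the real fingertips, so my first push passed over the cover without touching it. I spotted this in the pictures and corrected it by touching the cover plate with up to 11 N.
- **Sideways force:** midway through the handle push there was an unexpected sideways force of about 5 N. It went away once I pushed more towards the back of the box.
- **Jar not confirmed:** its image patch changed between the last two pictures. The arm or its shadow near there is the likely cause, since nothing was commanded near it at low height and I saw no contact force. I did not check it further.

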